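# Unstack the slide-making kit onto its mats

### The job

The slide-making kit has been piled up in two stacks. Take them apart from the top, one item at a time, and set each item upright in the middle of its own mat: white slide box on the blue mat, wooden box on green, round grey tin on black, amber jar on red, small coverslip box on yellow, the three boxes square with their mats. Do not move an item away while another still lies on it, and do not tip anything over.

Things in the scene. Friction and masses are not known exactly. Their poses are not given: they have to be found in the camera images.
- slide_box_center (a point): White plastic slide box with closed lid, a block 45 mm (its x) by 88 mm (its y) by 29 mm high, flat top. One of the two bottom items, lying on the table. The point is its centre, 14.5 mm above its underside; z up. A half turn makes no difference. About 0.15 kg.
- wooden_box_center (a point): Brown wooden specimen box with closed lid, a block 54 mm (its x) by 78 mm (its y) by 29 mm high, flat top, small brass catch on one end. The other bottom item, lying on the table. The point is its centre, 14.5 mm above its underside; z up. A half turn makes no difference. About 0.15 kg.
- tin_center (a point): Round dark-grey metal tin with lid, 44 mm across, 18 mm high. At the start it lies flat on the slide box or on the wooden box. The point is its centre, 9 mm above its underside; z up. About 0.05 kg.
- jar_center (a point): Round amber jar with a white cap, 36 mm across, 36 mm high. At the start it stands on whichever of the slide box and the wooden box does not carry the tin. The point is its centre, 18 mm above its underside; z up. About 0.06 kg.
- coverslip_box_center (a point): Small clear-white square coverslip box, 30 by 29 mm, 13 mm high, lid closed (keep it shut). At the start it lies on the tin, the third layer of that stack. The point is its centre, 6.5 mm above its underside; x and y along its sides, z up; any quarter turn makes no difference. About 0.02 kg.
- blue_mat_top (a point): Blue mat, 66 mm (its x) by 108 mm (its y), with a white rectangle; place of the slide box. 3 mm thick, fixed flat to the table. The point is the centre of its upper face; x and y along its sides, z up. Free of things at the start.
- green_mat_top (a point): Green mat, 76 mm (its x) by 100 mm (its y), with a white rectangle; place of the wooden box. 3 mm thick, fixed flat to the table. The point is the centre of its upper face; x and y along its sides, z up. Free of things at the start.
- black_mat_top (a point): Black mat, 70 mm square, with a large white circle; place of the tin. 3 mm thick, fixed flat to the table. The point is the centre of its upper face; x and y along its sides, z up. Free of things at the start.
- red_mat_top (a point): Red mat, 70 mm square, with a white circle; place of the jar. 3 mm thick, fixed flat to the table. The point is the centre of its upper face; x and y along its sides, z up. Free of things at the start.
- yellow_mat_top (a point): Yellow mat, 70 mm square, with a small white square; place of the coverslip box. 3 mm thick, fixed flat to the table. The point is the centre of its upper face; x and y along its sides, z up. Free of things at the start.
Things that resemble listed ones, but are neither listed nor needed, are in the scene too. Of the things that look like the part that bears coverslip_box_center, the smaller one is meant.

How it is judged:
By the outcome, as a careful person would: the job done as asked, in the order asked, and still so for the second after the job is handed in, with the robot touching nothing.
It also fails if it takes over 112 s, if anything falls off the work surface, if the arm or the gripper's body presses on something with over 40 N, if the wrist force passes 120 N, or if a joint passes its speed limit or range.

### The arm

A 6-joint arm with a two-finger parallel gripper is mounted at the origin on a cart in front of the work surface, level with it; the furniture and walls round the work are solid. World frame = base frame: x ahead of the robot, y to its left, z up, the work surface at z = 0. Lengths are in m, angles in rad, forces in N, time in s.
With the tool pointing down it reaches from about 0.3 to 0.875 m from the base axis. Payload 6.4 kg.
Tool frame: the origin (TCP) lies midway between the tips of the shut fingers; the grasp point (between the pads) lies 19 mm behind it; x points along the fingers, y is the direction in which the jaws open and shut, and the axes are right-handed (so a half turn about x gives the same grasp; the last joint's range is limited). The gripper opens to 85 mm and grips with 20 to 120 N. Pads are 22 mm wide; open, the fingers measure 114 mm over their backs; the gripper's body (76 mm by 85 mm) begins 54 mm behind the grasp point. The pads swing forward as they close: fully open they stand 13 mm farther back than shut.
Start: joints at [1.12, 0.181, 1.607, -0, 1.354, -0.206], TCP at [0.139, 0.558, 0.231] pointing down, gripper open.
Joint ranges: [-2.99, 2.99], [-0.89, 2.07], [0.3, 2.58], [-1.14, 4.28], [0, 2.63], [-3.12, 3.12]. Speed limits (rad/s): [2.57, 2.57, 3.01, 3.14, 3.14, 3.14].

### API

Orientations are given as a unit quaternion [w, x, y, z].
In Python, from bench import ctrl gives the robot as it stands.
- The arm moves only by the tool step_arm, never from a script. Its argument "motion" is a list of rows, each a list of 7 numbers: the shift along the tool's x, y, z in mm, then the turn, a rotation vector about the tool's x, y, z in degrees, then the closure in counts, from 0 (fully open) to 255 (shut). In form: [[tx, ty, tz, rx, ry, rz, hand], ...]. A call has 1 to 10 rows; each row is the pose to reach, as a shift and turn from the pose commanded when the call began, along the tool's axes at that moment; what a row does not reach only later rows make up. A row lasts 1/8 s, in which the tool goes at most 62.5 mm and 10.7 degrees, less where a joint would pass 70% of its speed; a pose out of reach is approached as far as the arm can. A call with a gripper value outside its range is refused whole. The fingers move at their own pace and stop on an object; the grip force is fixed at half the most. Time passes only in rows, so rows that repeat a pose let the fingers close. It gives the time, the measured TCP pose, the force and the opening at its end, in the units of the state.
- ctrl.get_obs(): the state, without advancing time (a new reading comes with each control period).
- ctrl.camera(name): name is "scene" or "top" or "wrist"; returns (picture, depth): 420x560x3 uint8, red, green, blue; 420x560 float32, m along the optical axis (not along the pixel's ray), 0 where there is no reading.
- ctrl.camera_info(name): a dict with "fx", "fy", "cx", "cy" (pixels), "T" (4x4, takes a point from camera to world coordinates); the wrist camera has in their place "hand_eye" (4x4, takes a point from camera to tool coordinates, whose origin is the TCP and whose axes are the tool frame's). Camera axes: x right, y down, z forward; pixel columns grow to the right and rows downward; lengths in m; the calibration is good to about 2 mm. A picture is of the moment at which its call begins: read the wrist's pose just before it. camera_info takes no time and is no camera call.
- ctrl.hand_in(): hands the job in, once; it reports no verdict.
The state is a dict: "time_s": time; "q": joint angles; "dq": joint speeds; "joint_efforts": joint torques, N m; "eef_pos": TCP position; "eef_rot": TCP orientation; "wrist_force": force on the tool from outside, world axes, zero at the start; "torque": the same for the moment, N m; "opening": opening from 0.0 (shut) to 1.0 (fully open).
Only numpy, scipy, OpenCV 4.12 (cv2) and the standard library are available. Lean on these libraries where they do the work, as an engineer would, in place of code of your own. Each camera call takes 0.05 s, during which the arm holds its last target. There are 200 camera calls.

## Working session

There is one attempt and no reset: what is moved stays moved. The work goes in short steps, Python scripts to look and compute and a tool call to move; the robot and the scene stay as the last step left them, time stands still between calls to the robot, and variables do not carry over. Pictures are saved under pics/ and viewed, about 12 in all and at most 16, crops included, and the job is handed in when it is done.

Besides the shell and the picture viewer there is one more tool, called as a command line: name --pt "numbers of a row" for each row, then --argument value for the rest. step_arm: Moves the arm, as the interface text tells. Its arguments: {"type":"object","properties":{"motion":{"type":"array","items":{"type":"array","items":{"type":"number"}}}},"required":["motion"]}

```bash
mkdir -p pics; ls
python3 - <<'E'
from bench import ctrl
import cv2,numpy as np
o=ctrl.get_obs();print(o)
for n in ["top","scene"]:
    p,d=ctrl.camera(n);cv2.imwrite(f"pics/{n}0.png",p[:,:,::-1]);np.savez(f"{n}0.npz",p=p,d=d)
    print(n,ctrl.camera_info(n))
print(ctrl.camera_info("wrist"))
E
```

```text
pics
{'time_s': 0.0, 'q': array([ 1.11971986e+00,  1.81545969e-01,  1.60801154e+00, -1.14372670e-07,
        1.35379683e+00, -2.06314387e-01]), 'dq': array([-1.14649468e-03, -1.93055848e-04, -5.89182695e-04, -4.10049398e-04,
       -1.02057252e-03, -7.18891413e-05]), 'joint_efforts': array([-1.15426556e-03, -4.44875801e+01, -3.51337659e+01, -3.08788904e-04,
        9.17625788e-03, -3.06558000e-06]), 'eef_pos': array([0.13908159, 0.55735516, 0.23037968]), 'eef_rot': array([ 0.70161688,  0.08573105,  0.70201893, -0.08691009]), 'wrist_force': array([-0.06812683, -0.23344913, -0.16259859]), 'torque': array([ 0.03353736, -0.07268692,  0.003752  ]), 'opening': 1.001717751157597}
top {'fx': 454.44072731702175, 'fy': 454.44072731702175, 'cx': 281.05778930248135, 'cy': 199.1791006767764, 'T': array([[ 0.0093077 , -0.99265777,  0.12059821,  0.38806662],
       [-0.99983953, -0.01108471, -0.01407247,  0.06112382],
       [ 0.01530595, -0.12044787, -0.99260165,  1.0393938 ],
       [ 0.        ,  0.        ,  0.        ,  1.        ]])}
scene {'fx': 472.65008329736673, 'fy': 472.65008329736673, 'cx': 278.5560175428388, 'cy': 211.28095136484163, 'T': array([[ 0.74809482, -0.51850039,  0.41413946,  0.13549765],
       [-0.66353941, -0.57663494,  0.47666298, -0.40721327],
       [-0.00834266, -0.63138695, -0.77542306,  0.79849074],
       [ 0.        ,  0.        ,  0.        ,  1.        ]])}
{'fx': 350.06622947689385, 'fy': 350.06622947689385, 'cx': 283.2451771066833, 'cy': 210.942955380454, 'hand_eye': array([[ 5.21431777e-04, -3.22743469e-01,  9.46486334e-01,
        -1.42631859e-01],
       [ 9.99999308e-01,  1.16683931e-03, -1.53030892e-04,
         9.17205395e-04],
       [-1.05500774e-03,  9.46485759e-01,  3.22743854e-01,
        -8.31443033e-02],
       [ 0.00000000e+00,  0.00000000e+00,  0.00000000e+00,
         1.00000000e+00]])}
```

View pics/top0.png

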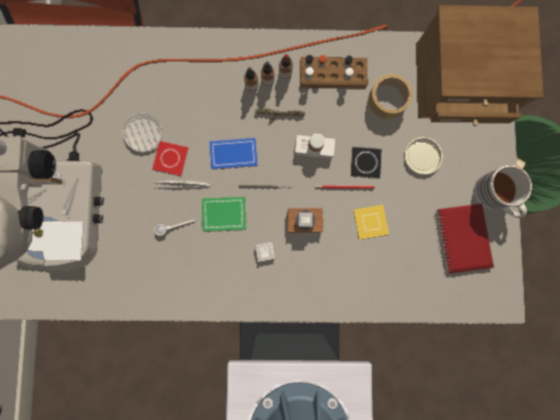

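View pics/scene0.png

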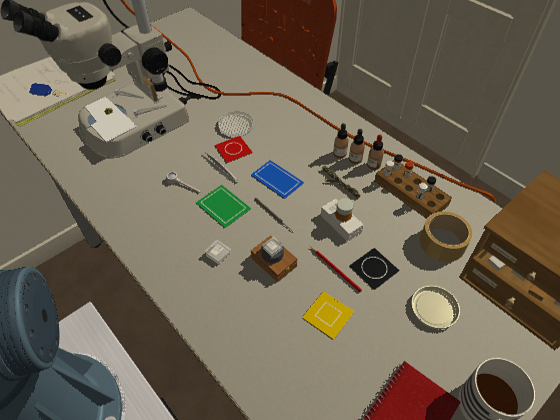

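The top view shows red mat (170,158), blue (233,153), green (223,214), black (366,162) and yellow (371,222). The jar is on the slide box at (316,143), and the wooden box with tin and coverslip box is at (305,220). The decoy coverslip box is at (264,253).

```bash
cat > h.py <<'E'
from bench import ctrl
import cv2,numpy as np
from scipy.spatial.transform import Rotation as R
def pose(o):
    T=np.eye(4);q=o["eef_rot"];T[:3,:3]=R.from_quat([q[1],q[2],q[3],q[0]]).as_matrix();T[:3,3]=o["eef_pos"];return T
def rays(ci,T,uv):
    uv=np.asarray(uv,float).reshape(-1,2)
    d=np.c_[(uv[:,0]-ci["cx"])/ci["fx"],(uv[:,1]-ci["cy"])/ci["fy"],np.ones(len(uv))]
    return T[:3,3],d@T[:3,:3].T
def onplane(ci,T,uv,z):
    o,d=rays(ci,T,uv);return o+d*((z-o[2])/d[:,2])[:,None]
def cloud(ci,T,dep):
    v,u=np.indices(dep.shape);o,d=rays(ci,T,np.c_[u.ravel(),v.ravel()])
    P=o+d*dep.reshape(-1,1);P[dep.ravel()==0]=np.nan
    return P.reshape(dep.shape+(3,))
def rect(P):
    (c,s,a)=cv2.minAreaRect((np.asarray(P)[:,:2]*1000).astype(np.float32))
    if s[0]>s[1]: s=(s[1],s[0]);a+=90   # a: direction of short side (deg)
    return np.round(c,1),np.round(s,1),round((a+90)%180-90,1)
E
python3 - <<'E'
from h import *
for n in ["top","scene"]:
    D=np.load(n+"0.npz");p=D["p"];ci=ctrl.camera_info(n);T=ci["T"]
    hsv=cv2.cvtColor(p,cv2.COLOR_RGB2HSV);H,S,V=[hsv[...,i].astype(int) for i in range(3)]
    P=cloud(ci,T,D["d"])
    X=onplane(ci,T,np.c_[np.indices(H.shape)[1].ravel(),np.indices(H.shape)[0].ravel()],.003).reshape(P.shape)
    def roi(c,r=.07): return np.hypot(X[...,0]-c[0],X[...,1]-c[1])<r
    seeds=dict(red=(170,158),blue=(233,153),green=(223,214),black=(366,162),yellow=(371,222))
    if n=="scene": seeds=dict(red=(233,150),blue=(277,179),green=(222,206),black=(374,268),yellow=(328,315))
    ms=dict(red=((H<8)|(H>172))&(S>150),blue=(abs(H-112)<12)&(S>130),green=(abs(H-68)<15)&(S>110),black=V<60,yellow=(abs(H-25)<8)&(S>140))
    for k,(u,v) in seeds.items():
        m=(ms[k]&roi(X[v,u],.075)).astype(np.uint8)
        cs,_=cv2.findContours(m,cv2.RETR_EXTERNAL,cv2.CHAIN_APPROX_NONE)
        c=max(cs,key=cv2.contourArea)
        print(n,k,rect(onplane(ci,T,c.reshape(-1,2),.003)))
    g=P[...,2][np.isfinite(P[...,2])&roi((.45,.15),.3)]
    print("table z",np.median(g))
    sl,wo=((316,143),(305,220)) if n=="top" else ((345,218),(273,258))
    for k,(u,v) in dict(slide=sl,wood=wo).items():
        q=P[roi(X[v,u],.09)];q=q[np.isfinite(q[:,2])]
        print(n,k,np.histogram(q[:,2],np.arange(.006,.084,.006))[0])
        for lo,hi in ((.024,.034),(.042,.052),(.055,.07)):
            w=q[(q[:,2]>lo)&(q[:,2]<hi)]
            if len(w)>5: print("  ",lo,len(w),rect(w),np.median(w,0).round(4))
E
```

```text
top red (array([607.3, 305.3]), array([67.1, 67.3]), 78.2)
top blue (array([621.5, 159.3]), array([44.7, 87.8]), 5.6)
top green (array([479.3, 177.9]), array([71.5, 94.6]), 3.3)
top black (array([ 602.8, -149.6]), array([63.4, 64.6]), 86.6)
top yellow (array([ 464.2, -159.7]), array([66.8, 67.3]), -79.8)
table z -0.0009256137121128605
top slide [ 62  34  48 413  64  15   1  12   6 158  17   0]
   0.024 464 (array([634.9, -30.1]), array([40.5, 87.7]), -5.6) [ 0.6314 -0.0204  0.0279]
   0.042 8 (array([629.8, -22.9]), array([ 8.7, 30.2]), -48.4) [ 0.6219 -0.0286  0.0515]
   0.055 181 (array([636.7, -30.6]), array([31. , 31.8]), -88.6) [ 0.6364 -0.0307  0.0636]
top wood [ 11  10  17 458  71   4 100  12 152  43   0   0]
   0.024 528 (array([465. ,  -8.4]), array([54. , 78.6]), 0.9) [ 0.4653 -0.0071  0.028 ]
   0.042 111 (array([463.4,  -7. ]), array([39.9, 41.9]), -0.4) [ 0.4609 -0.006   0.0461]
   0.055 192 (array([463.5,  -6.1]), array([28.6, 28.6]), -89.4) [ 0.4626 -0.0052  0.0589]
scene red (array([609.2, 303.9]), array([69.6, 69.7]), -12.1)
scene blue (array([622.1, 157.7]), array([
[... 205 characters left out ...]
), 10.6)
table z 0.0002717472495413764
scene slide [119 108  83 374 132  46  25  18  31 147  32   0]
   0.024 488 (array([636.5, -30.2]), array([42.4, 90.5]), -5.5) [ 0.63   -0.0459  0.0288]
   0.042 32 (array([630.3, -39.1]), array([12.8, 26.8]), 38.7) [ 0.6275 -0.0408  0.0447]
   0.055 204 (array([638. , -32.6]), array([30.7, 33.2]), -44.7) [ 0.6368 -0.0341  0.0647]
scene wood [ 86  74  68 387 176  30 106  58 122 101   0   0]
   0.024 555 (array([466.4,  -9.8]), array([54.9, 82. ]), 2.8) [ 0.4575 -0.0283  0.0293]
   0.042 157 (array([458.9, -13.9]), array([27.9, 42.5]), 48.1) [ 0.4532 -0.0199  0.0472]
   0.055 213 (array([466.3,  -6.1]), array([31. , 31.2]), -0.4) [ 0.4642 -0.0074  0.0599]
```

```bash
cat >> h.py <<'E'
def go(x,y,z,a):
    "shift/turn (mm,deg) from measured pose to TCP x,y,z mm with tool down, jaws at world angle a deg (mod 180)"
    o=ctrl.get_obs();T=pose(o);y0=T[:3,1]
    a=np.radians(a);Y=np.array([np.cos(a),np.sin(a),0]);Y=Y if Y@y0>0 else -Y
    X=np.array([0,0,-1.]);M=np.c_[X,Y,np.cross(X,Y)]
    t=T[:3,:3].T@(np.array([x,y,z])-1000*T[:3,3]);r=R.from_matrix(T[:3,:3].T@M).as_rotvec(degrees=True)
    print("go",(x,y,z),t.round(1),r.round(2),"t",o["time_s"],"q",o["q"].round(2)[[0,5]],"jaw",np.degrees(np.arctan2(y0[1],y0[0])).round(1))
E
python3 -c "
from h import *
go(440,-6,170,0);go(440,-6,170,90)"
```

```text
go (440, -6, 170) [  61.1 -473.6  428.5] [7.598e+01 4.000e-02 9.000e-02] t 0.1 q [ 1.12 -0.21] jaw 76.0
go (440, -6, 170) [  61.1 -473.6  428.5] [-14.02  -0.03   0.09] t 0.1 q [ 1.12 -0.21] jaw 76.0
```

step_arm --pt "61 -473.5 428.5 76 0 0 0" --pt "61 -473.5 428.5 76 0 0 0" --pt "61 -473.5 428.5 76 0 0 0" --pt "61 -473.5 428.5 76 0 0 0" --pt "61 -473.5 428.5 76 0 0 0" --pt "61 -473.5 428.5 76 0 0 0" --pt "61 -473.5 428.5 76 0 0 0" --pt "61 -473.5 428.5 76 0 0 0" --pt "61 -473.5 428.5 76 0 0 0" --pt "61 -473.5 428.5 76 0 0 0"

```text
time_s: 1.35
eef_pos: [0.4331, 0.0071, 0.1717]
eef_rot: [0.5, 0.5, 0.5, -0.5]
wrist_force: [0.7, 1.3, 0.7]
opening: 1.001
```

```bash
python3 -c "
from h import *
go(464,-6,170,0)"
```

```text
go (464, -6, 170) [ 1.7 30.9 13. ] [-0.06 -0.01 -0.03] t 1.35 q [-0.26 -0.26] jaw -0.1
```

step_arm --pt "0 24 0 0 0 0 0" --pt "0 24 0 0 0 0 0" --pt "0 24 0 0 0 0 0" --pt "0 24 0 0 0 0 0"

```text
time_s: 1.85
eef_pos: [0.4557, 0.0101, 0.1717]
eef_rot: [0.5, 0.5, 0.5, -0.5]
wrist_force: [-0.2, 0.4, -0.4]
opening: 1.004
```

```bash
cat >> h.py <<'E'
def wrist(name):
    o=ctrl.get_obs();p,d=ctrl.camera("wrist");ci=ctrl.camera_info("wrist")
    T=pose(o)@ci["hand_eye"];cv2.imwrite(f"pics/{name}.png",p[:,:,::-1]);return p,d,ci,T
E
python3 -c "
from h import *
go(464,-6,170,0)
p,d,ci,T=wrist('w1')
P=cloud(ci,T,d).reshape(-1,3);q=P[np.isfinite(P[:,2])]
q=q[(abs(q[:,0]-.465)<.06)&(abs(q[:,1])<.07)]
print(np.histogram(q[:,2],np.arange(-.006,.084,.006))[0])
for lo,hi in ((.024,.034),(.042,.052),(.055,.066)):
    w=q[(q[:,2]>lo)&(q[:,2]<hi)]; print(lo,len(w),rect(w),np.median(w,0).round(4))
"
```

```text
go (464, -6, 170) [ 1.7  8.3 16.1] [ 0.07 -0.    0.03] t 1.85 q [-0.24 -0.24] jaw 0.1
[7750 5071   82  179   67 2775  293   64  704  120  937  438    0    0
    0]
0.024 3042 (array([466.4,  -7.9]), array([54. , 78.7]), 2.0) [0.4683 0.0111 0.029 ]
0.042 797 (array([464.7,  -6.4]), array([43.1, 43.3]), 28.3) [0.4629 0.0064 0.0468]
0.055 1361 (array([465.1,  -6.3]), array([29.4, 29.7]), 89.7) [ 0.465  -0.0053  0.0597]
```

View pics/w1.png

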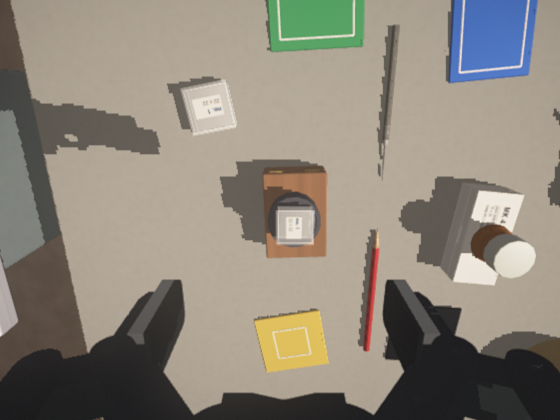

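Wrist view agrees with the fixed cameras within about 1 mm: stack at pixel (295,222), decoy at (208,107), slide box with jar at (485,240). Next, descend on the coverslip box.

step_arm --pt "30 9.3 16.1 0 0 0 60" --pt "60 9.3 16.1 0 0 0 60" --pt "95 9.3 16.1 0 0 0 60" --pt "115 9.3 16.1 0 0 0 60" --pt "121.5 9.3 16.1 0 0 0 60" --pt "121.5 9.3 16.1 0 0 0 60" --pt "121.5 9.3 16.1 0 0 0 60"

```text
time_s: 2.78
eef_pos: [0.4667, -0.0071, 0.0514]
eef_rot: [0.501, 0.5, 0.499, -0.5]
wrist_force: [-0.2, 0.4, 0.3]
opening: 0.767
```

```bash
python3 -c "
from h import *
go(465,-6,50,0)"
```

```text
go (465, -6, 50) [ 1.4 -1.7 -1.1] [-0.    0.03 -0.11] t 2.775 q [-0.27 -0.27] jaw -0.0
```

step_arm --pt "1 -1.5 -1 0 0 0 60" --pt "1 -1.5 -1 0 0 0 255" --pt "1 -1.5 -1 0 0 0 255" --pt "1 -1.5 -1 0 0 0 255" --pt "1 -1.5 -1 0 0 0 255" --pt "1 -1.5 -1 0 0 0 255"

```text
time_s: 3.52
eef_pos: [0.4647, -0.0061, 0.0498]
eef_rot: [0.5, 0.5, 0.5, -0.5]
wrist_force: [-1.4, -0.0, 5.3]
opening: 0.323
```

```bash
python3 -c "
from h import *
go(465.5,-160.5,90,10.5)"
```

```text
go (465.5, -160.5, 90) [-40.2   0.9 154.4] [-1.053e+01  1.000e-02 -3.000e-02] t 3.525 q [-0.27 -0.27] jaw -0.0
```

step_arm --pt "-20 0 0 0 0 0 255" --pt "-40 0.5 20 -3 0 0 255" --pt "-40 0.5 70 -7 0 0 255" --pt "-40 0.5 125 -10.5 0 0 255" --pt "-40 0.5 154.5 -10.5 0 0 255" --pt "-20 0.5 154.5 -10.5 0 0 255" --pt "10 0.5 154.5 -10.5 0 0 255" --pt "30 0.5 154.5 -10.5 0 0 255" --pt "30 0.5 154.5 -10.5 0 0 255" --pt "30 0.5 154.5 -10.5 0 0 255"

```text
time_s: 4.78
eef_pos: [0.4652, -0.1607, 0.0199]
eef_rot: [0.544, 0.452, 0.543, -0.452]
wrist_force: [0.1, 1.0, 1.0]
opening: 0.32
```

```bash
python3 -c "
from h import *
go(465,-160.5,6.5,10.5)
p,d,ci,T=wrist('w2')
hsv=cv2.cvtColor(p,cv2.COLOR_RGB2HSV).astype(int)
m=((abs(hsv[...,0]-25)<8)&(hsv[...,1]>120)).astype(np.uint8)
c=max(cv2.findContours(m,cv2.RETR_EXTERNAL,cv2.CHAIN_APPROX_NONE)[0],key=cv2.contourArea)
print(rect(onplane(ci,T,c.reshape(-1,2),.003)))"
```

```text
go (465, -160.5, 6.5) [13.4 -0.2 -0.3] [-0.02  0.03 -0.03] t 4.775 q [-0.57 -0.76] jaw 10.5
(array([ 462.7, -150.1]), array([47.5, 69.7]), -78.4)
```

View pics/w2.png

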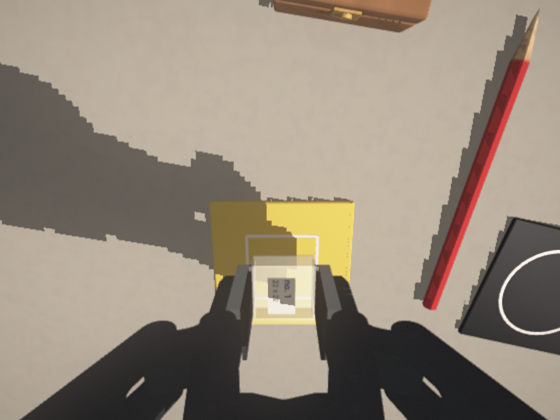

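The box is held upright over the yellow mat: mat columns 210–353, box 252–315. Lower and release.

step_arm --pt "8 0 0 0 0 0 255" --pt "13 0 0 0 0 0 255" --pt "13.3 0 0 0 0 0 255" --pt "13.3 0 0 0 0 0 110" --pt "13.3 0 0 0 0 0 110" --pt "13.3 0 0 0 0 0 110" --pt "0 0 0 0 0 0 80" --pt "-40 0 0 0 0 0 40" --pt "-100 0 0 0 0 0 0" --pt "-100 0 -60 0 0 0 0"

```text
time_s: 6.08
eef_pos: [0.459, -0.1055, 0.126]
eef_rot: [0.547, 0.454, 0.538, -0.453]
wrist_force: [0.5, 1.4, 0.0]
opening: 1.006
```

Run:
```python
from h import *
go(464.5,-7,31.5,0)
p,d,ci,T=wrist('w3')
hsv=cv2.cvtColor(p,cv2.COLOR_RGB2HSV).astype(int)
m=((abs(hsv[...,0]-25)<8)&(hsv[...,1]>120)).astype(np.uint8)
c=max(cv2.findContours(m,cv2.RETR_EXTERNAL,cv2.CHAIN_APPROX_NONE)[0],key=cv2.contourArea)
print(rect(onplane(ci,T,c.reshape(-1,2),.003)))
P=cloud(ci,T,d).reshape(-1,3);q=P[np.isfinite(P[:,2])]
w=q[(np.hypot(q[:,0]-.465,q[:,1]+.16)<.04)&(q[:,2]>.011)&(q[:,2]<.022)];print("box",len(w),rect(w),np.median(w,0))
q=q[np.hypot(q[:,0]-.465,q[:,1]+.007)<.06]
for lo,hi in ((.024,.034),(.042,.052)):
    w=q[(q[:,2]>lo)&(q[:,2]<hi)]
    if len(w)>9: print(lo,len(w),rect(w))
```

```text
go (464.5, -7, 31.5) [ 93.9  21.9 -96.8] [10.21  0.45 -0.67] t 6.075 q [-0.48 -0.66] jaw 10.2
(array([ 463.4, -155.9]), array([64.6, 68.8]), -79.7)
box 1227 (array([ 465.1, -160. ]), array([29.9, 30.1]), 10.8) [ 0.46525201 -0.15919526  0.01570879]
0.024 6391 (array([466.3,  -9.1]), array([54.1, 80.2]), 1.9)
0.042 4638 (array([464.5,  -6.6]), array([42.9, 43. ]), 10.1)
```

View pics/w3.png

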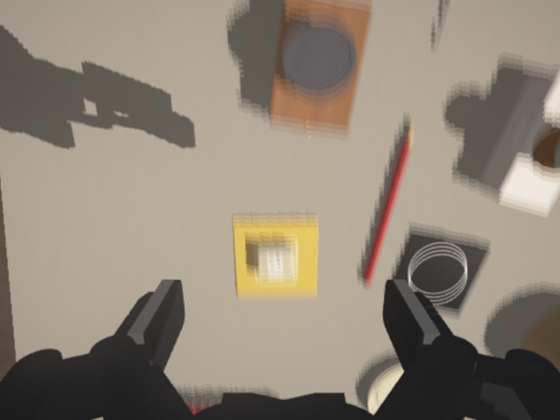

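Slightly blurred as the arm was moving, but the coverslip box sits centrally on the yellow mat (278,260). Next the tin at (318,58).

step_arm --pt "20 22 -97 10 0 0 0" --pt "20 22 -97 10 0 0 0" --pt "20 22 -97 10 0 0 0" --pt "20 22 -97 10 0 0 0" --pt "20 22 -97 10 0 0 0"

```text
time_s: 6.75
eef_pos: [0.4583, -0.0031, 0.0999]
eef_rot: [0.502, 0.498, 0.501, -0.498]
wrist_force: [-0.2, -0.6, 0.2]
opening: 0.999
```

```bash
python3 -c "
from h import *
go(464.6,-6.8,31.5,0)"
```

```text
go (464.6, -6.8, 31.5) [68.4  6.2  3.7] [ 0.41  0.03 -0.05] t 6.75 q [-0.27 -0.27] jaw 0.4
```

step_arm --pt "35 6.2 3.7 0 0 0 20" --pt "60 6.2 3.7 0 0 0 20" --pt "67.5 6.2 3.7 0 0 0 20" --pt "67.5 6.2 3.7 0 0 0 20" --pt "67.5 6.2 3.7 0 0 0 255" --pt "67.5 6.2 3.7 0 0 0 255" --pt "67.5 6.2 3.7 0 0 0 255" --pt "67.5 6.2 3.7 0 0 0 255" --pt "67.5 6.2 3.7 0 0 0 255" --pt "67.5 6.2 3.7 0 0 0 255"

```text
time_s: 8.0
eef_pos: [0.4651, -0.006, 0.0333]
eef_rot: [0.503, 0.498, 0.501, -0.498]
wrist_force: [-1.6, -0.1, 7.2]
opening: 0.485
```

```bash
python3 -c "
from h import *
go(603.5,-150.5,80,-3.4)"
```

```text
go (603.5, -150.5, 80) [-46.3 137.2 145.7] [ 3.89  0.04 -0.12] t 8.0 q [-0.27 -0.28] jaw 0.5
```

step_arm --pt "-20 0 0 0 0 0 255" --pt "-46 0 20 0 0 0 255" --pt "-46 20 70 2 0 0 255" --pt "-46 70 115 3 0 0 255" --pt "-46 115 146 4 0 0 255" --pt "-46 137 146 4 0 0 255" --pt "-20 137 146 4 0 0 255" --pt "8 137 146 4 0 0 255" --pt "14 137 146 4 0 0 255" --pt "14 137 146 4 0 0 255"

```text
time_s: 9.25
eef_pos: [0.6024, -0.1506, 0.0182]
eef_rot: [-0.484, -0.515, -0.484, 0.515]
wrist_force: [0.3, 0.9, -0.3]
opening: 0.487
```

```bash
python3 -c "
from h import *
go(603.5,-150.5,7.5,-3.4)"
```

```text
go (603.5, -150.5, 7.5) [10.7  1.1 -0.1] [-0.12 -0.    0.  ] t 9.25 q [-0.44 -0.37] jaw -3.5
```

step_arm --pt "7 1 0 0 0 0 255" --pt "10.5 1 0 0 0 0 255" --pt "10.7 1 0 0 0 0 255" --pt "10.7 1 0 0 0 0 60" --pt "10.7 1 0 0 0 0 60" --pt "10.7 1 0 0 0 0 60" --pt "-5 1 0 0 0 0 40" --pt "-60 1 0 0 0 0 0" --pt "-110 1 0 0 0 0 0" --pt "-110 1 0 0 0 0 0"

```text
time_s: 10.5
eef_pos: [0.607, -0.1523, 0.1348]
eef_rot: [0.488, 0.517, 0.481, -0.514]
wrist_force: [0.6, -0.5, -0.0]
opening: 1.001
```

Run:
```python
from h import *
go(466,-8.5,100,2)
p,d,ci,T=wrist('w4')
P=cloud(ci,T,d);q=P.reshape(-1,3);q=q[np.isfinite(q[:,2])]
w=q[(np.hypot(q[:,0]-.603,q[:,1]+.15)<.04)&(q[:,2]>.016)&(q[:,2]<.026)];print("tin",len(w),rect(w),np.median(w,0))
hsv=cv2.cvtColor(p,cv2.COLOR_RGB2HSV).astype(int)
m=((np.hypot(P[...,0]-.603,P[...,1]+.15)<.06)&(hsv[...,2]<60)&(P[...,2]<.01)).astype(np.uint8)
c=max(cv2.findContours(m,cv2.RETR_EXTERNAL,cv2.CHAIN_APPROX_NONE)[0],key=cv2.contourArea)
print("black",rect(onplane(ci,T,c.reshape(-1,2),.003)))
```

```text
go (466, -8.5, 100) [  32.6 -149.9 -135. ] [-5.52  0.27 -0.59] t 10.5 q [-0.44 -0.37] jaw -3.5
tin 2439 (array([ 603.8, -151.4]), array([42.9, 43.5]), 2.2) [ 0.6038439  -0.15056884  0.02052916]
black (array([ 578.2, -144.5]), array([18.5, 43.8]), -17.0)
```

View pics/w4.png

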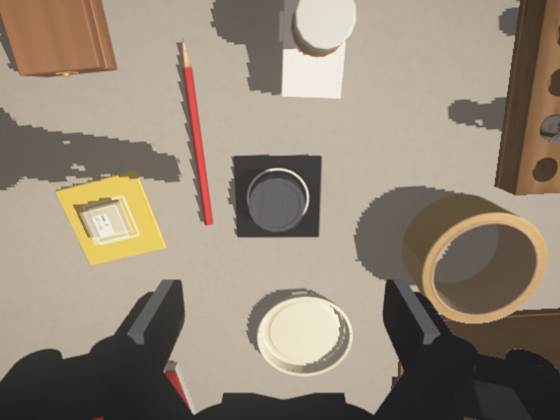

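Tin sits within the white circle on black (277,200), and the coverslip box within its square on yellow. Next the wooden box.

step_arm --pt "10 -50 -45 -5.5 0 0 0" --pt "20 -100 -90 -5.5 0 0 0" --pt "32 -150 -135 -5.5 0 0 0" --pt "32 -150 -135 -5.5 0 0 0" --pt "32 -150 -135 -5.5 0 0 0" --pt "32 -150 -135 -5.5 0 0 0" --pt "32 -150 -135 -5.5 0 0 0" --pt "32 -150 -135 -5.5 0 0 0"

```text
time_s: 11.55
eef_pos: [0.4626, -0.0075, 0.096]
eef_rot: [0.508, 0.492, 0.508, -0.492]
wrist_force: [-0.5, -0.0, 0.5]
opening: 1.0
```

Run:
```python
from h import *
p,d,ci,T=wrist('w5')
P=cloud(ci,T,d);q=P.reshape(-1,3);q=q[np.isfinite(q[:,2])]
w=q[(np.hypot(q[:,0]-.465,q[:,1]+.01)<.07)&(q[:,2]>.024)&(q[:,2]<.034)];print("wood",len(w),rect(w),np.median(w,0))
go(466,-8.5,6,2)
```

```text
wood 9417 (array([466.2,  -7.7]), array([54.1, 78.1]), 1.9) [ 0.46614912 -0.00400453  0.02902504]
go (466, -8.5, 6) [89.9  3.6  1.3] [-0.07  0.01 -0.01] t 11.6 q [-0.27 -0.31] jaw 1.9
```

step_arm --pt "40 3.6 0.8 0 0 0 0" --pt "75 3.6 0.8 0 0 0 0" --pt "90 3.6 0.8 0 0 0 0" --pt "90 3.6 0.8 0 0 0 0" --pt "90 3.6 0.8 0 0 0 255" --pt "90 3.6 0.8 0 0 0 255" --pt "90 3.6 0.8 0 0 0 255" --pt "90 3.6 0.8 0 0 0 255" --pt "90 3.6 0.8 0 0 0 255"

```text
time_s: 12.72
eef_pos: [0.467, -0.0077, 0.0074]
eef_rot: [0.51, 0.492, 0.508, -0.491]
wrist_force: [-0.3, 0.1, 5.9]
opening: 0.615
```

```bash
python3 -c "
from h import *
go(480.2,177.2,80,3.3)"
```

```text
go (480.2, 177.2, 80) [ -72.7   19.8 -184.3] [-1.32  0.06 -0.17] t 12.725 q [-0.27 -0.31] jaw 2.0
```

step_arm --pt "-25 0 0 0 0 0 255" --pt "-60 0 -20 0 0 0 255" --pt "-60 5 -75 -1.3 0 0 255" --pt "-60 12 -130 -1.3 0 0 255" --pt "-60 20 -184 -1.3 0 0 255" --pt "-60 20 -184 -1.3 0 0 255" --pt "-45 20 -184 -1.3 0 0 255" --pt "-25 20 -184 -1.3 0 0 255" --pt "-25 20 -184 -1.3 0 0 255" --pt "-25 20 -184 -1.3 0 0 255"

```text
time_s: 13.98
eef_pos: [0.4793, 0.1763, 0.0308]
eef_rot: [0.514, 0.486, 0.514, -0.486]
wrist_force: [0.7, 0.7, -0.4]
opening: 0.618
```

Run:
```python
from h import *
go(480.2,177.2,10.6,3.3)
p,d,ci,T=wrist('w6')
P=cloud(ci,T,d);q=P.reshape(-1,3);q=q[np.isfinite(q[:,2])]
print(np.histogram(q[:,2],np.arange(0,.08,.006))[0])
w=q[(np.hypot(q[:,0]-.48,q[:,1]-.177)<.06)&(q[:,2]>.045)&(q[:,2]<.056)];print(len(w),rect(w),np.median(w,0))
```

```text
go (480.2, 177.2, 10.6) [20.2  1.  -0.9] [-0.12  0.01  0.02] t 13.975 q [0.12 0.06] jaw 3.2
[81688  2709   646     6   459   550   751   945 22651   904   959  1164
   905]
23567 (array([479.6, 176.4]), array([79.4, 80.4]), -85.7) [0.47926693 0.18362145 0.05242626]
```

View pics/w6.png

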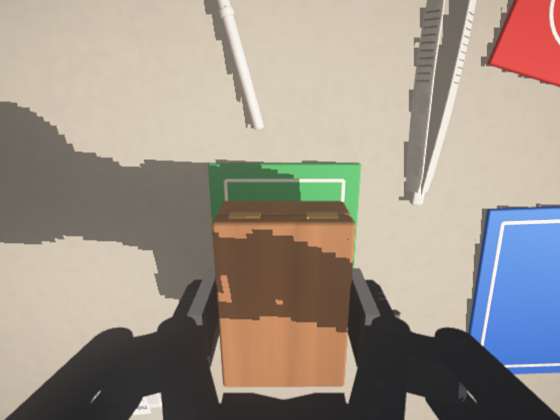

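The box is square over the green mat: mat columns 210–360, box 215–353. Lower and release.

step_arm --pt "14 1 -0.9 0 0 0 255" --pt "19 1 -0.9 0 0 0 255" --pt "20.2 1 -0.9 0 0 0 255" --pt "20.2 1 -0.9 0 0 0 50" --pt "20.2 1 -0.9 0 0 0 50" --pt "20.2 1 -0.9 0 0 0 50" --pt "5 1 -0.9 0 0 0 20" --pt "-45 1 -0.9 0 0 0 0" --pt "-100 1 -0.9 0 0 0 0" --pt "-100 1 -0.9 0 0 0 0"

```text
time_s: 15.28
eef_pos: [0.4841, 0.1788, 0.137]
eef_rot: [0.517, 0.488, 0.512, -0.482]
wrist_force: [-0.6, 0.2, 0.6]
opening: 1.004
```

```bash
cat >> h.py <<'E'
def chk(name,c,z,r,blob=None):
    p,d,ci,T=wrist(name);P=cloud(ci,T,d);q=P.reshape(-1,3);q=q[np.isfinite(q[:,2])]
    w=q[(np.hypot(q[:,0]-c[0]/1e3,q[:,1]-c[1]/1e3)<r)&(abs(q[:,2]-z)<.004)];print(name,len(w),rect(w),np.median(w[:,2]).round(4))
E
python3 - <<'E'
from h import *
chk('w7',(480,177),.032,.07)
go(637,-31,130,-5.6)
E
```

```text
w7 7148 (array([480.1, 177.9]), array([54.3, 78.7]), 3.3) 0.032
go (637, -31, 130) [  5.  142.6 218. ] [ 8.88 -0.05 -0.37] t 15.325 q [0.12 0.07] jaw 3.3
```

step_arm --pt "0 35 54 4 0 0 0" --pt "0 70 108 8.9 0 0 0" --pt "0 106 163 8.9 0 0 0" --pt "0 142 218 8.9 0 0 0" --pt "0 142 218 8.9 0 0 0" --pt "0 142 218 8.9 0 0 0" --pt "0 142 218 8.9 0 0 0" --pt "0 142 218 8.9 0 0 0" --pt "0 142 218 8.9 0 0 0"

```text
time_s: 16.45
eef_pos: [0.6341, -0.0303, 0.1311]
eef_rot: [0.475, 0.524, 0.475, -0.524]
wrist_force: [0.6, -0.4, -1.1]
opening: 0.998
```

Run:
```python
from h import *
chk('w8',(637,-31),.065,.04)
chk('w8b',(637,-31),.029,.07)
go(637.4,-31.6,34,-5.6)
```

```text
w8 1943 (array([638.7, -30.9]), array([32.4, 32.9]), -52.7) 0.0647
w8b 3578 (array([636.4, -29.9]), array([40., 88.]), -5.3) 0.0286
go (637.4, -31.6, 34) [97.1  3.2  0.5] [ 0.02  0.   -0.02] t 16.55 q [-0.24 -0.14] jaw -5.6
```

View pics/w8.png

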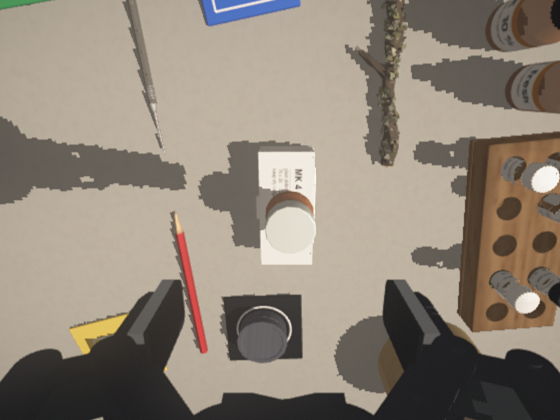

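Jar at (290,225) on the slide box, clear on both jaw sides. Descend and grip.

step_arm --pt "40 3.8 0.5 0 0 0 40" --pt "75 3.8 0.5 0 0 0 40" --pt "96 3.8 0.5 0 0 0 40" --pt "96 3.8 0.5 0 0 0 40" --pt "96 3.8 0.5 0 0 0 255" --pt "96 3.8 0.5 0 0 0 255" --pt "96 3.8 0.5 0 0 0 255" --pt "96 3.8 0.5 0 0 0 255" --pt "96 3.8 0.5 0 0 0 255" --pt "96 3.8 0.5 0 0 0 255"

```text
time_s: 17.8
eef_pos: [0.6396, -0.0326, 0.0369]
eef_rot: [0.476, 0.525, 0.474, -0.523]
wrist_force: [0.4, 0.3, 5.9]
opening: 0.371
```

```bash
python3 -c "
from h import *
go(608.3,304.5,100,-12)"
```

```text
go (608.3, 304.5, 100) [ -63.5  -63.9 -332.4] [ 6.38  0.02 -0.19] t 17.8 q [-0.24 -0.14] jaw -5.6
```

step_arm --pt "-30 0 0 0 0 0 255" --pt "-64 -5 -30 0 0 0 255" --pt "-64 -15 -85 3 0 0 255" --pt "-64 -25 -140 6.4 0 0 255" --pt "-64 -36 -195 6.4 0 0 255" --pt "-64 -47 -250 6.4 0 0 255" --pt "-64 -58 -305 6.4 0 0 255" --pt "-64 -64 -332 6.4 0 0 255" --pt "-40 -64 -332 6.4 0 0 255" --pt "-40 -64 -332 6.4 0 0 255"

```text
time_s: 19.05
eef_pos: [0.6049, 0.3044, 0.0728]
eef_rot: [-0.445, -0.548, -0.446, 0.551]
wrist_force: [-0.6, -0.4, -0.7]
opening: 0.368
```

step_arm --pt "15 0 0 0 0 0 255" --pt "40 0 0 0 0 0 255" --pt "40 0 0 0 0 0 255" --pt "40 0 0 0 0 0 255"

```text
time_s: 19.55
eef_pos: [0.6076, 0.3042, 0.0356]
eef_rot: [0.445, 0.55, 0.445, -0.549]
wrist_force: [0.4, -0.2, -0.2]
opening: 0.372
```

```bash
python3 -c "
from h import *
wrist('w9')
go(608.3,304.5,11.2,-12)"
```

```text
go (608.3, 304.5, 11.2) [24.9  0.3 -0.1] [-0.05 -0.05 -0.1 ] t 19.6 q [0.29 0.5 ] jaw -12.1
```

View pics/w9.png

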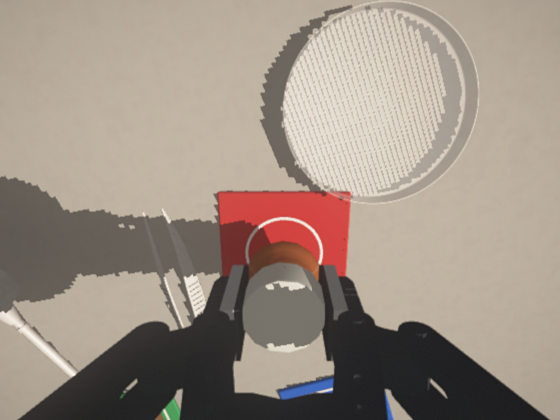

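Jar held upright over the red mat at (284,300). Forceps and dish are clear. Lower and release with a small opening.

step_arm --pt "15 0.3 0 0 0 0 255" --pt "23 0.3 0 0 0 0 255" --pt "24.8 0.3 0 0 0 0 255" --pt "24.8 0.3 0 0 0 0 255" --pt "24.8 0.3 0 0 0 0 110" --pt "24.8 0.3 0 0 0 0 110" --pt "24.8 0.3 0 0 0 0 110" --pt "10 0.3 0 0 0 0 110" --pt "-30 0.3 0 0 0 0 80" --pt "-85 0.3 0 0 0 0 0"

```text
time_s: 20.85
eef_pos: [0.6062, 0.304, 0.1202]
eef_rot: [-0.444, -0.549, -0.445, 0.551]
wrist_force: [0.9, -0.4, -0.2]
opening: 0.874
```

step_arm --pt "-15 0 0 0 0 0 0" --pt "-15 0 0 0 0 0 0"

```text
time_s: 21.1
eef_pos: [0.6083, 0.3047, 0.1371]
eef_rot: [0.445, 0.551, 0.444, -0.548]
wrist_force: [0.2, -1.1, -0.4]
opening: 0.999
```

```bash
python3 -c "
from h import *
chk('w10',(608,304),.039,.04)
go(636,-30.2,100,-5.5)"
```

```text
w10 1539 (array([607.5, 305.9]), array([32.5, 32.8]), 43.3) 0.0389
go (636, -30.2, 100) [ 34.9  98.  321.1] [-6.52 -0.   -0.01] t 21.15 q [0.29 0.5 ] jaw -12.0
```

View pics/w10.png

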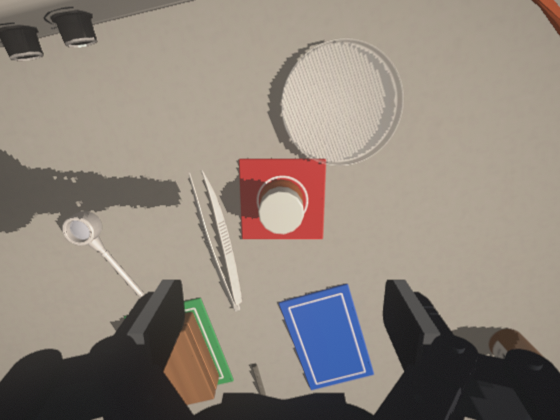

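Jar stands in its circle on red (282,205). Now the slide box.

step_arm --pt "0 15 55 0 0 0 0" --pt "0 30 110 -3 0 0 0" --pt "0 48 165 -6.5 0 0 0" --pt "0 65 220 -6.5 0 0 0" --pt "0 82 275 -6.5 0 0 0" --pt "20 98 321 -6.5 0 0 0" --pt "35 98 321 -6.5 0 0 0" --pt "35 98 321 -6.5 0 0 0" --pt "35 98 321 -6.5 0 0 0" --pt "35 98 321 -6.5 0 0 0"

```text
time_s: 22.4
eef_pos: [0.6366, -0.0287, 0.1005]
eef_rot: [0.476, 0.523, 0.476, -0.523]
wrist_force: [-0.2, 0.0, 0.7]
opening: 0.999
```

```bash
python3 -c "
from h import *
chk('w11',(636,-30),.029,.07)
go(636,-30.2,8,-5.5)"
```

```text
w11 7576 (array([636.4, -30. ]), array([40.1, 88.4]), -5.3) 0.0287
go (636, -30.2, 8) [92.6 -0.6  1.4] [ 0.07  0.01 -0.07] t 22.45 q [-0.23 -0.14] jaw -5.4
```

step_arm --pt "40 -0.3 1.3 0 0 0 0" --pt "75 -0.3 1.3 0 0 0 0" --pt "92 -0.3 1.3 0 0 0 0" --pt "92 -0.3 1.3 0 0 0 0" --pt "92 -0.3 1.3 0 0 0 255" --pt "92 -0.3 1.3 0 0 0 255" --pt "92 -0.3 1.3 0 0 0 255" --pt "92 -0.3 1.3 0 0 0 255" --pt "92 -0.3 1.3 0 0 0 255" --pt "92 -0.3 1.3 0 0 0 255"

```text
time_s: 23.7
eef_pos: [0.6371, -0.0316, 0.0095]
eef_rot: [0.476, 0.524, 0.474, -0.523]
wrist_force: [-0.4, -0.3, 6.3]
opening: 0.457
```

```bash
python3 -c "
from h import *
go(622,158.5,80,5.3)"
```

```text
go (622, 158.5, 80) [ -70.6  -33.1 -187.7] [-10.83   0.04  -0.16] t 23.7 q [-0.24 -0.14] jaw -5.5
```

step_arm --pt "-25 0 0 0 0 0 255" --pt "-60 0 -15 -3 0 0 255" --pt "-60 -10 -65 -6 0 0 255" --pt "-60 -20 -120 -10.8 0 0 255" --pt "-60 -33 -170 -10.8 0 0 255" --pt "-60 -33 -186 -10.8 0 0 255" --pt "-40 -33 -186 -10.8 0 0 255" --pt "-20 -33 -186 -10.8 0 0 255" --pt "-20 -33 -186 -10.8 0 0 255" --pt "-20 -33 -186 -10.8 0 0 255"

```text
time_s: 24.95
eef_pos: [0.6209, 0.1559, 0.0273]
eef_rot: [0.522, 0.477, 0.522, -0.477]
wrist_force: [-0.5, 0.8, -0.5]
opening: 0.457
```

```bash
python3 -c "
from h import *
wrist('w12')
go(622,157,12.7,5.3)"
```

```text
go (622, 157, 12.7) [15.3  0.7 -0.8] [-0.1   0.   -0.02] t 25.0 q [ 0.06 -0.03] jaw 5.2
```

View pics/w12.png

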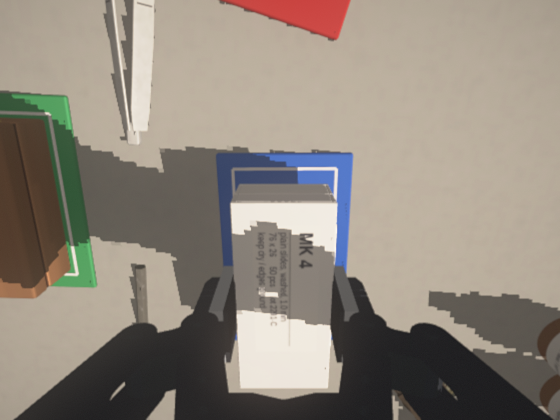

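The box is square over the blue mat (mat 217–352, box 232–336), level. Lower and release.

step_arm --pt "9 0.8 -0.8 0 0 0 255" --pt "14 0.8 -0.8 0 0 0 255" --pt "15.3 0.8 -0.8 0 0 0 255" --pt "15.3 0.8 -0.8 0 0 0 255" --pt "15.3 0.8 -0.8 0 0 0 70" --pt "15.3 0.8 -0.8 0 0 0 70" --pt "15.3 0.8 -0.8 0 0 0 70" --pt "5 0.8 -0.8 0 0 0 60" --pt "-40 0.8 -0.8 0 0 0 0" --pt "-95 0.8 -0.8 0 0 0 0"

```text
time_s: 26.25
eef_pos: [0.6206, 0.1578, 0.1235]
eef_rot: [0.522, 0.476, 0.523, -0.477]
wrist_force: [1.0, 0.4, 0.3]
opening: 1.001
```

step_arm --pt "-60 0 0 0 0 0 0" --pt "-80 0 0 0 0 0 0" --pt "-80 0 0 0 0 0 0"

```text
time_s: 26.62
eef_pos: [0.6226, 0.158, 0.2052]
eef_rot: [0.524, 0.478, 0.521, -0.475]
wrist_force: [-1.5, -0.4, -0.5]
opening: 0.999
```

Run:
```python
from h import *
chk('w13',(622,158),.032,.07)
chk('w13b',(480,177),.032,.07)
p,d,ci,T=wrist('w14')
hsv=cv2.cvtColor(p,cv2.COLOR_RGB2HSV).astype(int);H,S=hsv[...,0],hsv[...,1]
for k,m in dict(blue=(abs(H-112)<12)&(S>130),green=(abs(H-68)<15)&(S>110)).items():
    c=max(cv2.findContours(m.astype(np.uint8),cv2.RETR_EXTERNAL,cv2.CHAIN_APPROX_NONE)[0],key=cv2.contourArea)
    print(k,rect(onplane(ci,T,c.reshape(-1,2),.003)))
p,d=ctrl.camera("scene");ci=ctrl.camera_info("scene");T=ci["T"];cv2.imwrite("pics/scene1.png",p[:,:,::-1])
q=cloud(ci,T,d).reshape(-1,3);q=q[np.isfinite(q[:,2])]
for k,c,z in (("slide",(622,158),.032),("wood",(480,177),.032),("tin",(603,-150),.021),("jar",(608,304),.039),("cover",(465,-160),.016)):
    w=q[(np.hypot(q[:,0]-c[0]/1e3,q[:,1]-c[1]/1e3)<.055)&(abs(q[:,2]-z)<.004)];print(k,len(w),rect(w))
```

```text
w13 3931 (array([622. , 159.7]), array([39.9, 87.5]), 5.4) 0.0317
w13b 5321 (array([480.5, 177.5]), array([54.9, 78.1]), 3.2) 0.0318
blue (array([635.9, 159.7]), array([ 36.1, 106.2]), 7.1)
green (array([494.5, 177.9]), array([45.9, 97.1]), 3.4)
slide 530 (array([621.9, 158.5]), array([42.3, 89.4]), 5.3)
wood 724 (array([480.8, 176.4]), array([55.6, 82.9]), 3.9)
tin 359 (array([ 603.2, -152.3]), array([42.6, 45.3]), -51.1)
jar 119 (array([607.5, 303.7]), array([30.7, 32.1]), -83.8)
cover 243 (array([ 465.4, -160.6]), array([29.6, 31.4]), -81.0)
```

View pics/scene1.png

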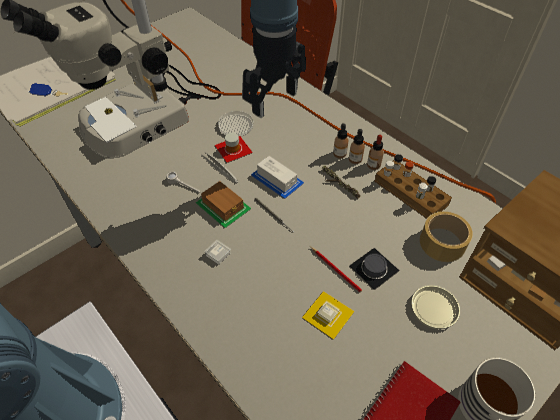

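Scene view: all five items are upright on their mats, slide box (277,172), wooden box (222,202), tin (375,264), jar (233,142) and coverslip box (328,314). In this camera the offsets from the mat centres are 2 mm or less. Handing in.

```bash
python3 -c "
from bench import ctrl
o=ctrl.get_obs();print(o['time_s'],abs(o['dq']).max());print(ctrl.hand_in())"
```

```text
26.825 0.004408992569322433
the job is handed in; nothing more can be done
None
```

I took both stacks apart from the top and set all five items upright on their own mats. The order was coverslip box to yellow, tin to black, wooden box to green, jar to red, slide box to blue. I handed the job in at 26.8 s with the arm clear and still.

**Final checks:**
- **Position:** in the scene camera every item was within about 2 mm of its mat centre as measured by that same camera. The largest offset was the jar, about 1.7 mm.
- **Angle:** the three boxes were within about 1.5° of square with their mats.
- **Wrist camera:** its views of the two boxes agreed with the scene camera to about 1 mm.
- **Force:** the largest wrist force I saw was about 7 N, read at the end of each move.

**Checks that failed or disagreed:**
- My last wrist-camera fits of the blue and green mats came out about 14 mm off, because the boxes hide part of the mats. An earlier wrist fit of the black mat failed because the tin was already on it. I ignored these and relied on mat positions measured before anything was placed.
- The jaws stopped about 4–6 mm narrower than the listed sizes on the jar and slide box, against 2–3 mm or less on the others. They probably held the narrower cap and lid. Both items stayed level.

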